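Draw back the grease gun's follower rod and hold it for loading

ROBOT

A 7-joint arm with a two-finger parallel gripper is mounted at the origin on the work surface. World frame = base frame: x ahead of the robot, y to its left, z up, the work surface at z = 0. Lengths are in mm, angles in rad, forces in N, time in s.
With the tool pointing down it reaches from about 400 to 750 mm from the base axis. Payload 19.5 kg.
Tool frame: the origin (TCP) lies midway between the tips of the shut fingers; the grasp point (between the pads) lies 19 mm behind it; z points along the fingers, x is the direction in which the jaws open and shut, and the axes are right-handed (so a half turn about z gives the same grasp; the last joint's range is limited). The gripper opens to 85 mm and grips with 20 to 120 N. Pads are 22 mm wide; open, the fingers measure 114 mm over their backs; the gripper's body (76 mm by 85 mm) begins 54 mm behind the grasp point. The pads swing forward as they close: fully open they stand 13 mm farther back than shut.
Start: joints at [1.284, 0.707, -0.028, 1.485, 0.022, 0.951, -0.075], TCP at [139.353, -557.831, 231.268] pointing down, gripper open.
Joint ranges: [-2.71, 2.71], [-0.32, 2.16], [-1.57, 1.52], [0, 2.45], [-1.46, 4.6], [0, 2.02], [-2.83, 2.83]. Speed limits (rad/s): [1.89, 1.89, 2.57, 2.57, 3.01, 3.01, 3.01].

INTERFACE

Orientations are given as a unit quaternion [x, y, z, w].
In Python, from workcell import telemetry, viewer, ticket, nets gives the robot as it stands.
- The arm moves only by the tool jog_arm, never from a script. Its argument "series" is a list of rows, each an object of numbers: "claw": the finger opening in mm, from 0 to 85.4; "x", "y", "z": the shift along the tool's x, y, z in units of 0.2 m (1.0 is 0.2 m); "ax", "ay", "az": the turn, a rotation vector about the tool's x, y, z in units of 4 degrees (1.0 is 4 degrees). In form: [{"claw": .., "x": .., "y": .., "z": .., "ax": .., "ay": .., "az": ..}, ...]. A call has 1 to 8 rows; each row shifts and turns the pose as measured when the row begins, along the tool's axes as they then stand; what a row does not reach is not made up. A row lasts 1/12 s, in which the tool goes at most 41.7 mm and 7.16 degrees, less where a joint would pass 70% of its speed; a pose out of reach is approached as far as the arm can. A call with a number of a shift or a turn outside -1 to 1 is refused whole. A call with a gripper value outside its range is refused whole. The fingers move at their own pace and stop on an object; the grip force is fixed at half the most. Time passes only in rows, so rows that do not move let the fingers close. It gives the time, the measured TCP pose, the force and the opening at its end, in the units of the state.
- telemetry.get_state(): the state, without advancing time (a new reading comes with each control period).
- viewer.snapshot(name): name is "scene" or "side" or "wrist"; returns a dict with "color" (384x512x3 uint8, red, green, blue), "fov_y" (degrees; the focal length in pixels is half the picture's height over the tangent of half this angle, whatever the lens; pixels are square), "cx", "cy" (the principal point, pixels), "k1" (the pictures are not rectified: a ray, as slopes to the right and down, at radius r is drawn at 1 + k1 r^2 times it, then the intrinsics apply), "R" (3x3) and "t" (3): a world point X has camera coordinates R X + t. Camera axes: x right, y down, z forward; pixel columns grow to the right and rows downward; lengths in mm; the calibration is good to about 2 mm. A picture is of the moment at which its call begins. There is no depth.
- ticket.finish_job(): hands the job in, once; it reports no verdict.
Trained networks look in the newest picture that a camera, given by its name, has taken for a name from the list of things; names that differ only in an ending like _2 or _b are one class to them, and where a whole thing is asked for, a point or a joint stands for the part that bears it (a point fixed in the world has none). Each returns a list of dicts, best first, with "p" (0 to 1); they miss things now and then, are a little off and sometimes report something else, mostly with a low value. They report only what shows in the picture. A call takes as long as a camera call.
- nets.masks_of(name, camera): "mask" (384x512 bool, what is visible of it) and "position" ([row, column] in pixels, amid what is visible of it).
- nets.landmark_of(name, camera): "position" ([row, column] in pixels: a listed point, or the origin of a listed thing).
The state is a dict: "clock": time; "q": joint angles; "dq": joint speeds; "effort": joint torques, N m; "ee_pos": TCP position; "tcp_rot": TCP orientation; "contact_force": force on the tool from outside, world axes, zero at the start; "torque": the same for the moment, N m; "opening": finger opening in mm.
Only numpy, scipy, OpenCV 4.12 (cv2) and the standard library are available. Lean on these libraries where they do the work, as an engineer would, in place of code of your own. Each camera call takes 0.05 s, during which the arm holds its last target.

TASK

The barrel of the small grease gun is clamped in the vice with its pump head off, ready for a new cartridge. Grip the T-handle and draw the follower rod out against its spring until the locking groove turned in the rod just clears the end cap, no farther; hold it still there for three seconds and finish still holding it, so that I can slip the cartridge in at the open end. Do not let the rod fly back, and leave the things lying round the vice where they are.

Things in the scene. Friction and masses are not known exactly. Their poses are not given: they have to be found in the camera images.
- vice: Blue bench vice on a plywood board (200 x 220 mm), fixed; origin under it on the table. Clamped level in its jaws, unable to move, is the grease gun's barrel: grey tube, 42 mm diameter, 163 mm long, axis 120 mm above the table along this x axis (+x towards the rod's handle, +y away from the vice's screw), open threaded mouth at its -x end, dark end cap of 47 mm diameter at +x.
- cap_face (a point): Centre of the outer face of the gun's end cap, where the rod comes out, 120 mm above the table; fixed. Its x axis is level and points outwards along the rod: the way to pull. z is up. The rod's axis passes through this point.
- handle (a point): Where to grip from above: centre of the upper arm of the rod's T-handle, an upright black plastic bar 76 mm tall, 14 mm thick along the rod, 20 mm wide across. Point is 26 mm above the rod's axis, 12 mm below the bar's top. Axes as cap_face. With the rod home it is 47 mm beyond cap_face (40 mm free between cap and bar; other sides 50 mm clear). The 9 mm steel rod enters the bar's middle.
- follower_rod (a joint): How far the rod is drawn out, m: 0 home (start), 0.125 hard stop; slides straight, cannot turn. The spring pulls it back with 6 N at home, 15 N at 0.100. The mark is a groove 8 mm long, 5 mm in diameter in the 9 mm rod, hidden in the gun at first; it begins to show at 0.092 and the whole groove is just clear of the cap at 0.100 (handle point then 147 mm beyond cap_face).
- cartridge: New grease cartridge, a white tube of 36 mm diameter and 118 mm height standing upright near the gun's open end; origin at the centre of its underside. Leave it.
- gun_head: The gun's pump head, standing on its round collar (48 mm diameter) beyond the vice: aluminium block 60 mm high in all, lever along its -x and spout along its +x, each reaching about 110 mm; origin at the centre of the collar's underside. Leave it.
- instrument: Round dashboard instrument, 87 mm diameter, 52 mm high, lying face up beyond the rod; origin at the centre of its underside. Leave it.
- glass: Empty drinking glass, 68 mm diameter at the rim, 110 mm high, standing upright well past the handle, on the side it is pulled to (its top is lower than the handle point; at least 25 mm beyond the rod's hard stop); origin at the centre of its underside. Leave it.

How it is judged (in metres and radians):
On the way, in this order (a step that is already met when the one before it is completed fails the run):
1. the rod is drawn more than half way out by the gripped handle (value of joint follower_rod above 0.055 m and contact force between the fingers and follower_rod above 2 N), for 0.1 s.
2. the rod is held still with its groove just clear of the end cap for two seconds (value of joint follower_rod between 0.0955 and 0.1075 m and velocity of joint follower_rod between -0.015 and 0.015 m/s and contact force between the fingers and follower_rod above 2 N), for 2 s.
At the end, for the whole second after the job is handed in: The fingers hold the rod's handle, drawn out between 95.5 and 107.5 mm (whole groove just clear at 100 mm) and still (under 15 mm/s); it has been held so for two seconds; cartridge, pump head, instrument and glass are within 20 mm of where they stood (all of step 2 and distance of each of cartridge, gun_head, instrument, glass from where it was at the start of the episode below 0.02 m); the arm keeps its last pose, push and grip.
It fails at once if the rod flies back into the gun (faster than 0.25 m/s) (velocity of joint follower_rod below -0.25 m/s).
It fails at once if one of the things round the vice is pushed away or knocked over (distance of any of cartridge, gun_head, instrument, glass from where it was at the start of the episode above 0.03 m or angle between any of cartridge, glass's own z axis and vertical above 0.5 rad).
It also fails if it takes over 45 s, if anything falls off the work surface, if the arm or the gripper's body presses on something with over 40 N, if the wrist force passes 120 N, or if a joint passes its speed limit or range.

## Working session

There is one attempt and no reset: what is moved stays moved. The work goes in short steps, Python scripts to look and compute and a tool call to move; the robot and the scene stay as the last step left them, time stands still between calls to the robot, and variables do not carry over. Pictures are saved under pics/ and viewed, and the job is handed in when it is done.

Besides the shell and the picture viewer there is one more tool, called by a JSON object that holds its "method" and its "body". jog_arm: Moves the arm, as the interface text tells. Shifts and turns lie within -1 to 1; 1 stands for 0.2 m of shift or 4 degrees of turn. Its arguments: {"type":"object","properties":{"series":{"type":"array"}},"required":["series"]}

```bash
mkdir -p pics; cat > h.py <<'E'
import numpy as np, cv2
from workcell import telemetry, viewer, ticket, nets
def ray(s,pos):
    f=192/np.tan(np.radians(s['fov_y'])/2)
    K=np.array([[f,0,s['cx']],[0,f,s['cy']],[0,0,1]])
    p=np.array([[[pos[1],pos[0]]]],float)
    u=cv2.undistortPoints(p,K,np.array([s['k1'],0,0,0.]))[0,0]
    R=np.array(s['R']);t=np.array(s['t'])
    return -R.T@t, R.T@np.array([u[0],u[1],1])
def atz(s,pos,z):
    c,d=ray(s,pos); return c+d*(z-c[2])/d[2]
def tri(rs):
    A=0;b=0
    for c,d in rs:
        d=d/np.linalg.norm(d);P=np.eye(3)-np.outer(d,d);A=A+P;b=b+P@c
    X=np.linalg.solve(A,b); return X,[float(np.linalg.norm(np.cross(d/np.linalg.norm(d),X-c))) for c,d in rs]
def proj(s,X):
    f=192/np.tan(np.radians(s['fov_y'])/2)
    K=np.array([[f,0,s['cx']],[0,f,s['cy']],[0,0,1]])
    r,_=cv2.Rodrigues(np.array(s['R']))
    return cv2.projectPoints(np.array(X,float).reshape(-1,1,3),r,np.array(s['t'],float),K,np.array([s['k1'],0,0,0.]))[0][:,0]
E
python3 - <<'E'
from h import *
np.set_printoptions(precision=1,suppress=True)
print(telemetry.get_state())
S={}
for c in ['scene','side','wrist']:
    s=viewer.snapshot(c);S[c]=s
    cv2.imwrite(f'pics/{c}0.png',s['color'][:,:,::-1])
    print(c,s['fov_y'],s['k1'],-np.array(s['R']).T@s['t'])
    for n in ['handle','cap_face','vice','cartridge','gun_head','instrument','glass']:
        for r in nets.landmark_of(n,c)[:2]:
            z={'handle':146,'cap_face':120}.get(n,0)
            print(' ',n,round(r['p'],2),np.array(r['position']),atz(s,r['position'],z))
E
```

```text
{'clock': 0.0, 'q': array([ 1.3,  0.7, -0. ,  1.5,  0. ,  1. , -0.1]), 'dq': array([ 0., -0., -0., -0., -0.,  0.,  0.]), 'effort': array([ -0. , -88.3,   1.2, -23.6,   0. ,   0. ,  -0. ]), 'ee_pos': array([ 139.3, -557.6,  230.8]), 'tcp_rot': array([ 0.8, -0.6, -0. , -0. ]), 'contact_force': array([-0.1, -0.9,  0.1]), 'torque': array([ 0.,  0., -0.]), 'opening': 85.51127446618057}
scene 44.73288314887567 -0.002743900768199059 [1207.8 -742.4  806.5]
  handle 0.46 [190.7 225.1] [532.1 -22.4 146. ]
  handle 0.16 [215.8 264. ] [674.8 -46.6 146. ]
  cap_face 0.68 [195.4 236.2] [543.    6.9 120. ]
  vice 0.65 [215.5 261.4] [550.2 103.8   0. ]
  cartridge 0.93 [185.2 295.5] [539.  294.2   0. ]
  gun_head 0.58 [238.4 312.4] [721.4 105.8   0. ]
  instrument 0.65 [267.9 252.4] [664.3 -80.8  -0. ]
  glass 0.73 [269.7 155.3] [ 477.  -231.9    0. ]
side 57.485367003587854 -0.04732136521802507 [431.  646.7 771.6]
  handle 0.53 [161.8 284.7] [539.4 -45.9 146. ]
  cap_face 0.69 [183.7 279.4] [540.2  12.4 120. ]
  vice 0.71 [181.7 244.2] [668.2 -85.9   0. ]
  vice 0.68 [235.9 263.5] [560.3 100.2  -0. ]
  cartridge 0.57 [303.  256.5] [529.7 291.8   0. ]
  gun_head 0.61 [225.  207.1] [721.4 103.2   0. ]
  instrument 0.93 [180.7 244.3] [669.1 -90.2   0. ]
  glass 0.72 [159.7 310.7] [ 483.4 -239.     0. ]
  glass 0.47 [184.4 243.9] [665.9 -74.4   0. ]
wrist 66.4763079582932 0.005420690101686815 [ 210.7 -541.1  373.8]
```

```bash
python3 - <<'E'
import cv2,numpy as np
for c in ['scene','side','wrist']:
    a=cv2.imread(f'pics/{c}0.png')
    if c=='scene': a=cv2.resize(a[120:320,110:350],None,fx=3.2,fy=3,interpolation=2)[:600]
    if c=='side': a=cv2.resize(a[110:310,170:370],None,fx=3,fy=3,interpolation=2)
    cv2.imwrite(f'pics/{c}0z.png',a)
E
```

```text
(no output)
```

View pics/scene0z.png

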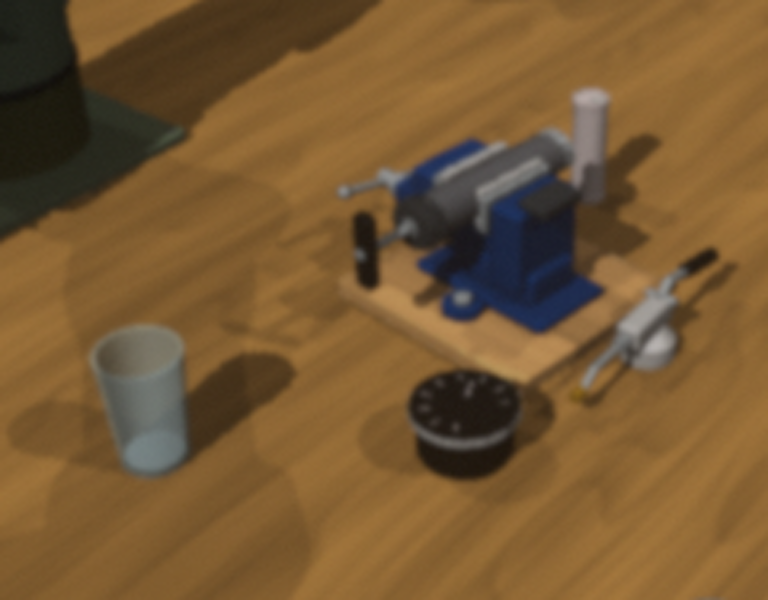

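View pics/side0z.png

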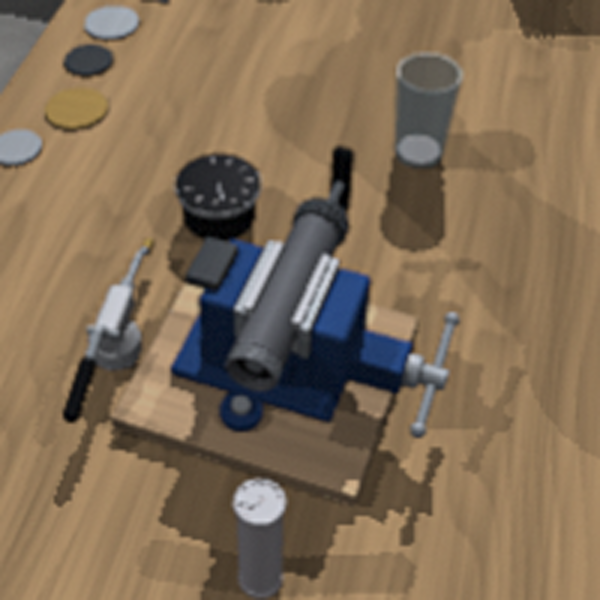

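View pics/scene0.png

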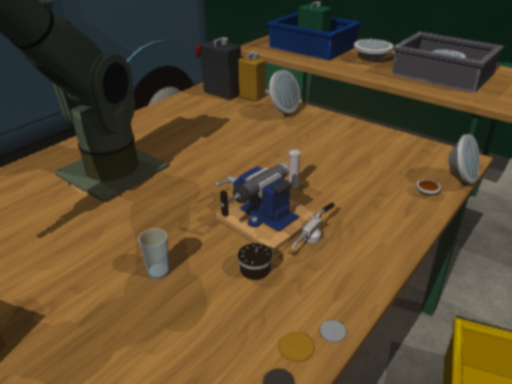

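The scene picture shows the black T-handle centred at about row 203, col 223 (top at row 191). The glass is at (255,155) and the instrument at (260,255). In the side picture the handle is at (163,284), beyond the cap, and the barrel mouth is at (232,255). The pull is roughly towards world -y. Next I'll fit the rod axis.

```bash
python3 - <<'E'
from h import *
np.set_printoptions(precision=1,suppress=True)
sc=viewer.snapshot('scene');si=viewer.snapshot('side')
g={}
for n in ['handle','cap_face']:
    a=nets.landmark_of(n,'scene')[0]['position'];b=nets.landmark_of(n,'side')[0]['position']
    g[n],e=tri([ray(sc,a),ray(si,b)]);print(n,a,b,g[n],e)
print('mouth side z120',atz(si,[231.7,256],120), 'handle side', atz(si,[163,284],146))
M={}
for c,s in (('scene',sc),('side',si)):
    for r in nets.masks_of('handle',c)[:2]:
        m=r['mask'];ys,xs=np.nonzero(m);print(c,r['p'],m.sum(),ys.min(),ys.max(),xs.min(),xs.max(),r['position'])
np.savez('a.npz',**{c+k:np.array(s[k]) for c,s in (('scene',sc),('side',si)) for k in ['fov_y','cx','cy','k1','R','t']})
st=telemetry.get_state();print(st['tcp_rot'].round(4).tolist(),st['clock'])
E
```

```text
handle [193.7, 223.4] [164.7, 285.6] [535.8 -34.8 145.6] [1.1964327054297301, 1.1964327054297248]
cap_face [193.3, 234.0] [181.8, 280.0] [538.    7.2 123.6] [2.031586723841964, 2.0315867238419827]
mouth side z120 [559.8 177.9 120. ] handle side [540.2 -40.8 146. ]
scene 0.72 210 192 216 221 237 [200.8, 225.5]
scene 0.71 1037 243 279 237 272 [259.9, 253.9]
side 0.51 176 158 235 249 287 [172.4, 283.0]
[0.7881, -0.6155, -0.0, -0.0] 1.6
```

{"method": "jog_arm", "body": {"series": [{"claw":85,"x":-0.12,"y":-0.15,"z":0,"ax":0,"ay":0,"az":0},{"claw":85,"x":-0.12,"y":-0.15,"z":0,"ax":0,"ay":0,"az":0},{"claw":85,"x":-0.12,"y":-0.15,"z":0,"ax":0,"ay":0,"az":0},{"claw":85,"x":-0.12,"y":-0.15,"z":0,"ax":0,"ay":0,"az":0},{"claw":85,"x":-0.12,"y":-0.15,"z":0,"ax":0,"ay":0,"az":0},{"claw":85,"x":-0.12,"y":-0.15,"z":0,"ax":0,"ay":0,"az":0},{"claw":85,"x":-0.12,"y":-0.15,"z":0,"ax":0,"ay":0,"az":0},{"claw":85,"x":-0.12,"y":-0.15,"z":0,"ax":0,"ay":0,"az":0}]}}

```text
clock: 2.27
ee_pos: [327.0, -309.1, 229.9]
tcp_rot: [0.784, -0.621, 0.001, 0.002]
contact_force: [1.2, -0.5, 0.1]
opening: 85.5
```

{"method": "jog_arm", "body": {"series": [{"claw":85,"x":-0.125,"y":-0.14,"z":0,"az":0.66},{"claw":85,"x":-0.125,"y":-0.14,"z":0,"az":0.66},{"claw":85,"x":-0.135,"y":-0.13,"z":0,"az":0.66},{"claw":85,"x":-0.14,"y":-0.125,"z":0,"az":0.66},{"claw":85,"x":-0.145,"y":-0.12,"z":0,"az":0.66},{"claw":85,"x":-0.15,"y":-0.11,"z":0,"az":0.66},{"claw":85,"x":-0.155,"y":-0.1,"z":0,"az":0.66},{"claw":85,"x":0,"y":0,"z":0,"az":0.66}]}}

```text
validation failed for argument at $.se...
```

```bash
cat > look.py <<'E'
from h import *
import sys
np.set_printoptions(precision=1,suppress=True)
st=telemetry.get_state();q=st['tcp_rot'];print('clock',st['clock'],st['ee_pos'],'yaw',np.degrees(2*np.arctan2(q[1],q[0])),q.round(3),st['contact_force'],st['opening'])
s=viewer.snapshot('wrist')
cv2.imwrite(f'pics/{sys.argv[1]}.png',s['color'][:,:,::-1])
print(-np.array(s['R']).T@s['t'])
for n in ['handle','cap_face']:
    for r in nets.landmark_of(n,'wrist')[:2]:
        z={'handle':146,'cap_face':120}.get(n,0)
        print(' ',n,round(r['p'],2),np.array(r['position']),atz(s,r['position'],z))
import pickle;pickle.dump({k:np.array(v) for k,v in s.items()},open('w.pkl','wb'))
E
python3 look.py w1
```

```text
clock 2.2667 [ 327.  -309.1  229.9] yaw -76.73801758130472 [ 0.8 -0.6  0.   0. ] [ 1.2 -0.5  0.1] 85.52381497707145
[ 398.8 -292.9  372.3]
```

View pics/w1.png

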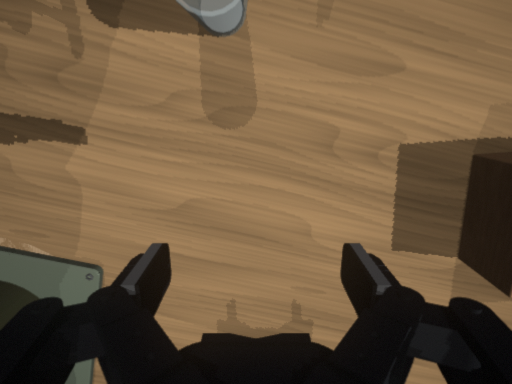

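The call was refused because every row needs all seven numbers. The wrist picture shows only the table and the glass edge (top, col 220), so I'll resend the full rows.

{"method": "jog_arm", "body": {"series": [{"claw":85,"x":-0.125,"y":-0.14,"z":0,"ax":0,"ay":0,"az":0.66},{"claw":85,"x":-0.125,"y":-0.14,"z":0,"ax":0,"ay":0,"az":0.66},{"claw":85,"x":-0.135,"y":-0.13,"z":0,"ax":0,"ay":0,"az":0.66},{"claw":85,"x":-0.14,"y":-0.125,"z":0,"ax":0,"ay":0,"az":0.66},{"claw":85,"x":-0.145,"y":-0.12,"z":0,"ax":0,"ay":0,"az":0.66},{"claw":85,"x":-0.15,"y":-0.11,"z":0,"ax":0,"ay":0,"az":0.66},{"claw":85,"x":-0.155,"y":-0.1,"z":0,"ax":0,"ay":0,"az":0.66},{"claw":85,"x":0,"y":0,"z":0,"ax":0,"ay":0,"az":0.66}]}}

```text
clock: 3.08
ee_pos: [486.9, -99.2, 228.6]
tcp_rot: [-0.646, 0.763, -0.003, -0.002]
contact_force: [0.2, 1.3, -0.4]
opening: 85.0
```

```bash
python3 look.py w2
```

```text
clock 3.0833 [486.9 -99.2 228.6] yaw 260.4697006235064 [-0.6  0.8 -0.  -0. ] [ 0.2  1.3 -0.4] 85.02574670288365
[ 559.5 -111.6  371.2]
  handle 0.77 [144.8 166.9] [540.9 -41.4 146. ]
  cap_face 0.76 [144.9 124.9] [544.6   1.8 120. ]
```

View pics/w2.png

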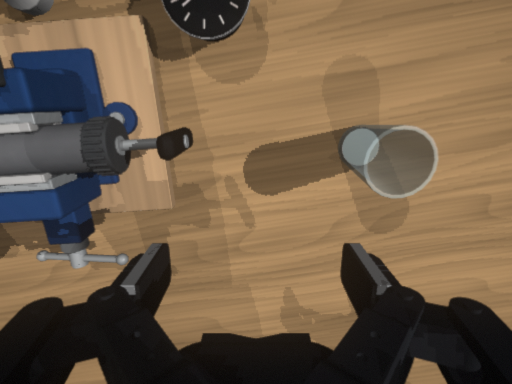

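```bash
python3 - <<'E'
import cv2
a=cv2.imread('pics/w2.png')[90:210,0:220]
cv2.imwrite('pics/w2z.png',cv2.resize(a,None,fx=3.6,fy=3.6,interpolation=2)[:,:792])
E
```

```text
(no output)
```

View pics/w2z.png

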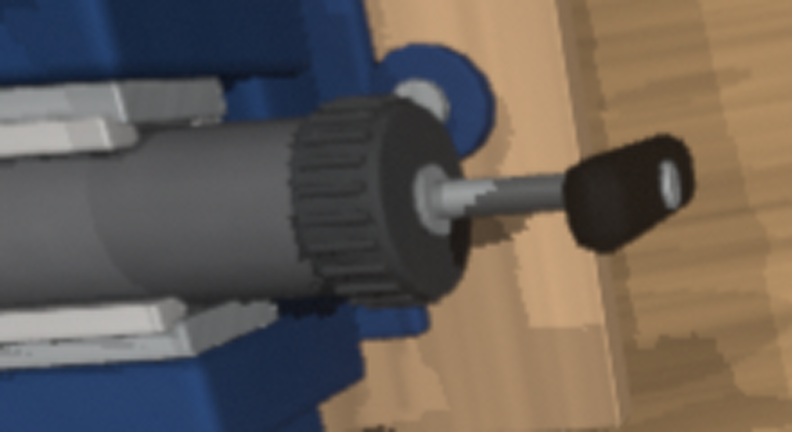

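```bash
python3 - <<'E'
from h import *
import pickle
np.set_printoptions(precision=1,suppress=True)
s=pickle.load(open('w.pkl','rb'));print(s['R'])
Z=lambda u,v:[90+v/3.6,u/3.6]
a=atz(s,Z(440,200),120);b=atz(s,Z(565,192),120);print(a,b,np.degrees(np.arctan2(*(b-a)[1::-1])))
th=np.radians(-98)
d=np.array([np.cos(th),np.sin(th),0]);n=np.array([-d[1],d[0],0])
cap=np.array([541,8,120.])
img=cv2.resize(s['color'][90:210,0:220,::-1].copy(),None,fx=3.6,fy=3.6,interpolation=2)
def dr(P,c):
    p=(proj(s,P)-[0,90])*3.6
    cv2.polylines(img,[p.astype(int)],False,c,1)
for r,x in ((23.5,0),(21,-20),(21,-60)):
    dr([cap+d*x+r*(np.cos(t)*n+np.array([0,0,np.sin(t)])) for t in np.linspace(0,6.3,40)],(0,255,255))
dr([cap,cap+40*d],(0,255,0))
for z in (-38,38):
    dr([cap+d*(47+7*i)+n*10*j+np.array([0,0,z]) for i,j in ((1,1),(1,-1),(-1,-1),(-1,1),(1,1))],(0,0,255) if z>0 else (255,0,255))
cv2.imwrite('pics/w2m.png',img)
E
```

```text
[[-0.2 -1.   0. ]
 [-0.9  0.2  0.3]
 [-0.3  0.  -1. ]]
[544.4   4.2 120. ] [541.3 -25.3 120. ] -95.9125698658873
```

View pics/w2m.png

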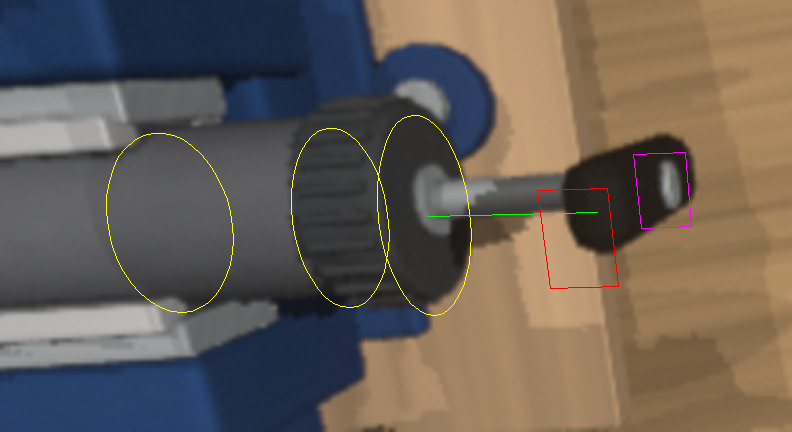

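```bash
cat > fit.py <<'E'
from h import *
import pickle,sys
s=pickle.load(open('w.pkl','rb'))
cx,cy,th=map(float,sys.argv[1:4]);ext=float(sys.argv[4]);out=sys.argv[5]
th=np.radians(th);r0,c0,w,hh=map(int,sys.argv[6:10]) if len(sys.argv)>6 else (90,0,220,120)
d=np.array([np.cos(th),np.sin(th),0]);n=np.array([-d[1],d[0],0])
cap=np.array([cx,cy,120.])
img=cv2.resize(s['color'][r0:r0+hh,c0:c0+w,::-1].copy(),None,fx=3.6,fy=3.6,interpolation=2)
def dr(P,c):
    p=(proj(s,P)-[c0,r0])*3.6
    cv2.polylines(img,[p.astype(int)],False,c,1)
for r,x in ((23.5,0),(21,-20),(21,-60)):
    dr([cap+d*x+r*(np.cos(t)*n+np.array([0,0,np.sin(t)])) for t in np.linspace(0,6.3,40)],(0,255,255))
dr([cap,cap+(40+ext)*d],(0,255,0))
for z in (-38,38):
    dr([cap+d*(47+ext+7*i)+n*10*j+np.array([0,0,z]) for i,j in ((1,1),(1,-1),(-1,-1),(-1,1),(1,1))],(0,0,255) if z>0 else (255,0,255))
cv2.imwrite(f'pics/{out}.png',img)
print('handle',cap+d*(47+ext)+[0,0,26])
E
python3 fit.py 545 4 -96 0 w2n
```

```text
handle [540.08716223 -42.74252908 146.        ]
```

View pics/w2n.png

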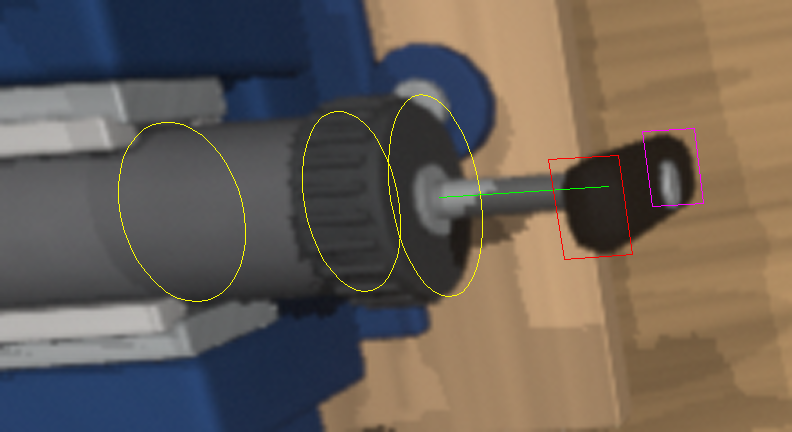

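The overlay fits to within 2–3 mm, putting the handle at about (539.5, -41, 146) with the pull at about -97°. I'll move over it and set the opening to 45 mm.

{"method": "jog_arm", "body": {"series": [{"claw":45,"x":-0.11,"y":-0.075,"z":0,"ax":0,"ay":0,"az":-0.3},{"claw":45,"x":-0.11,"y":-0.075,"z":0,"ax":0,"ay":0,"az":-0.3},{"claw":45,"x":-0.1,"y":-0.07,"z":0,"ax":0,"ay":0,"az":0},{"claw":45,"x":0,"y":0,"z":0,"ax":0,"ay":0,"az":0}]}}

```text
clock: 3.57
ee_pos: [536.0, -55.5, 229.1]
tcp_rot: [-0.659, 0.752, -0.004, -0.005]
contact_force: [-1.0, 1.4, -0.9]
opening: 45.2
```

```bash
python3 look.py w3; python3 fit.py 544.5 6 -97 0 w3m 80 100 220 160
```

```text
clock 3.5667 [536.  -55.5 229.1] yaw 262.46014241524534 [-0.7  0.8 -0.  -0. ] [-1.   1.4 -0.9] 45.1554934975513
[609.3 -64.5 371.6]
  handle 0.65 [195.4 235.5] [540.5 -42.  146. ]
  cap_face 0.59 [189.1 187.1] [544.3   2.5 120. ]
handle [538.77214086 -40.64966913 146.        ]
```

View pics/w3m.png

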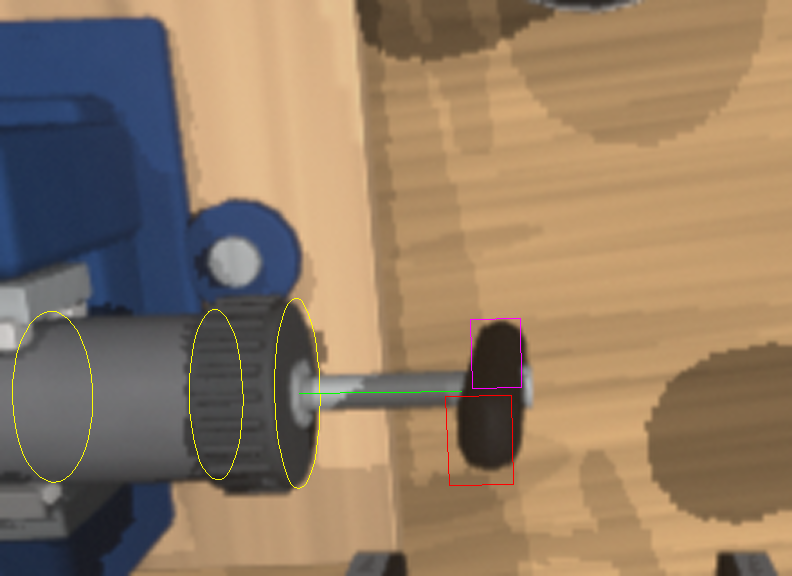

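{"method": "jog_arm", "body": {"series": [{"claw":45,"x":-0.065,"y":-0.012,"z":0.05,"ax":0,"ay":0,"az":0},{"claw":45,"x":0,"y":0,"z":0.1,"ax":0,"ay":0,"az":0},{"claw":45,"x":0,"y":0,"z":0.1,"ax":0,"ay":0,"az":0},{"claw":45,"x":0,"y":0,"z":0,"ax":0,"ay":0,"az":0}]}}

```text
clock: 4.05
ee_pos: [536.7, -49.7, 177.6]
tcp_rot: [-0.656, 0.755, -0.005, -0.005]
contact_force: [-0.5, 0.6, 0.0]
opening: 44.5
```

```bash
python3 look.py w4; python3 fit.py 544.5 4 -97 0 w4m 80 100 220 160
```

```text
clock 4.05 [536.7 -49.7 177.6] yaw 261.9280976459424 [-0.7  0.8 -0.  -0. ] [-0.5  0.6  0. ] 44.544133870824076
[609.7 -59.2 320.2]
  handle 0.96 [221.8 238.2] [539.3 -40.6 146. ]
  handle 0.4 [209.1 177.4] [553.4  -4.1 146. ]
  cap_face 0.77 [208.  178.2] [545.7   3.3 120. ]
handle [538.77214086 -42.64966913 146.        ]
```

View pics/w4.png

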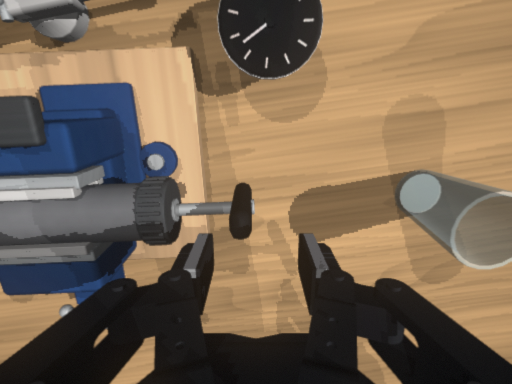

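The wrist picture shows the handle (210,241) between the fingers' columns, which run from about 205 to 305. The opening's centre is about 7 mm too far out, so I'll shift it back.

{"method": "jog_arm", "body": {"series": [{"claw":45,"x":-0.045,"y":-0.015,"z":0.02,"ax":0,"ay":0,"az":0},{"claw":45,"x":-0.01,"y":-0.005,"z":0.02,"ax":0,"ay":0,"az":0},{"claw":45,"x":0,"y":0,"z":0,"ax":0,"ay":0,"az":0}]}}

```text
clock: 4.45
ee_pos: [545.1, -39.1, 174.7]
tcp_rot: [-0.655, 0.755, -0.008, -0.003]
contact_force: [-0.8, -0.0, -1.0]
opening: 45.1
```

```bash
python3 look.py w5
```

```text
clock 4.45 [545.1 -39.1 174.7] yaw 261.8790697815741 [-0.7  0.8 -0.  -0. ] [-0.8 -0.  -1. ] 45.09972730627106
[617.  -48.5 317.9]
  handle 0.75 [232.1 258.8] [540.2 -42.1 146. ]
  cap_face 0.74 [218.2 194.6] [546.2   3.1 120. ]
```

View pics/w5.png

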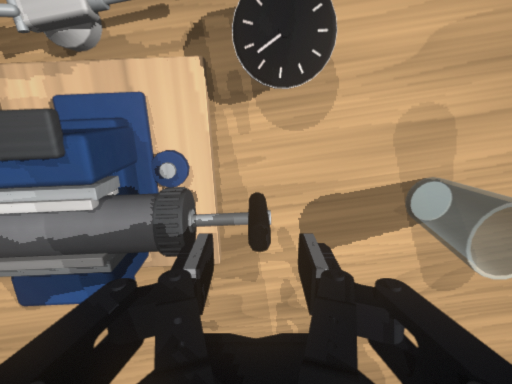

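{"method": "jog_arm", "body": {"series": [{"claw":45,"x":0.02,"y":0.022,"z":0,"ax":0,"ay":0,"az":0},{"claw":45,"x":0,"y":0,"z":0,"ax":0,"ay":0,"az":0}]}}

```text
clock: 4.77
ee_pos: [539.5, -43.6, 175.4]
tcp_rot: [-0.655, 0.756, -0.008, -0.003]
contact_force: [-0.9, -0.9, -0.1]
opening: 45.4
```

```bash
python3 look.py w6
```

```text
clock 4.7667 [539.5 -43.6 175.4] yaw 261.85367860788404 [-0.7  0.8 -0.  -0. ] [-0.9 -0.9 -0.1] 45.36949059458356
[611.4 -52.9 318.5]
  handle 0.65 [224.  250.6] [540.6 -42.2 146. ]
  cap_face 0.93 [212.7 187.1] [545.3   3.3 120. ]
```

Aligned to about 1 mm. Descending to a TCP height of about 131.

{"method": "jog_arm", "body": {"series": [{"claw":45,"x":0,"y":0,"z":0.1,"ax":0,"ay":0,"az":0},{"claw":45,"x":0,"y":0,"z":0.08,"ax":0,"ay":0,"az":0},{"claw":45,"x":0,"y":0,"z":0.02,"ax":0,"ay":0,"az":0},{"claw":45,"x":0,"y":0,"z":0,"ax":0,"ay":0,"az":0}]}}

```text
clock: 5.25
ee_pos: [541.4, -43.4, 135.0]
tcp_rot: [-0.655, 0.755, -0.009, -0.001]
contact_force: [0.2, -0.2, -0.4]
opening: 44.6
```

```bash
python3 look.py w7
```

```text
clock 5.25 [541.4 -43.4 135. ] yaw 261.8845322052367 [-0.7  0.8 -0.  -0. ] [ 0.2 -0.2 -0.4] 44.61838323824792
[612.9 -52.9 278.3]
  handle 0.88 [260.3 249.2] [539.7 -41.  146. ]
  cap_face 0.75 [239.7 173. ] [545.3   3.6 120. ]
```

View pics/w7.png

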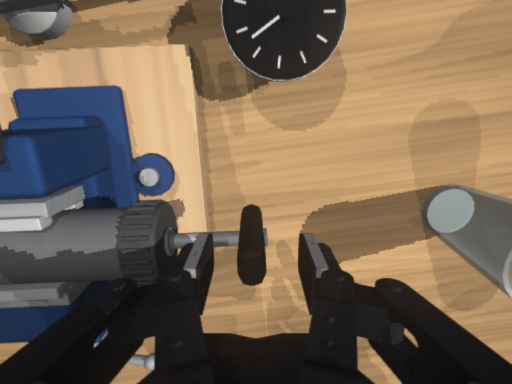

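The handle is centred between the fingers (col 252 against a mid of 256). I'll go 5 mm lower and close.

{"method": "jog_arm", "body": {"series": [{"claw":45,"x":0,"y":0,"z":0.025,"ax":0,"ay":0,"az":0},{"claw":25,"x":0,"y":0,"z":0,"ax":0,"ay":0,"az":0},{"claw":5,"x":0,"y":0,"z":0,"ax":0,"ay":0,"az":0},{"claw":5,"x":0,"y":0,"z":0,"ax":0,"ay":0,"az":0},{"claw":5,"x":0,"y":0,"z":0,"ax":0,"ay":0,"az":0},{"claw":5,"x":0,"y":0,"z":0,"ax":0,"ay":0,"az":0}]}}

```text
clock: 5.9
ee_pos: [542.8, -41.5, 132.7]
tcp_rot: [-0.656, 0.754, -0.009, 0.001]
contact_force: [0.9, -2.1, -6.5]
opening: 13.0
```

```bash
python3 look.py w8; python3 fit.py 545 3 -97 0 w8m 130 60 220 160
```

```text
clock 5.9 [542.8 -41.5 132.7] yaw 262.06926318655786 [-0.7  0.8 -0.   0. ] [ 0.9 -2.1 -6.5] 12.990261170572996
[613.7 -51.  276.3]
  handle 0.82 [266.6 258.7] [538.2 -43.4 146. ]
  cap_face 0.73 [244.3 177.5] [544.4   2.9 120. ]
  cap_face 0.55 [ 32.9 280.6] [646.3 -69.3 120. ]
handle [539.27214086 -43.64966913 146.        ]
```

View pics/w8.png

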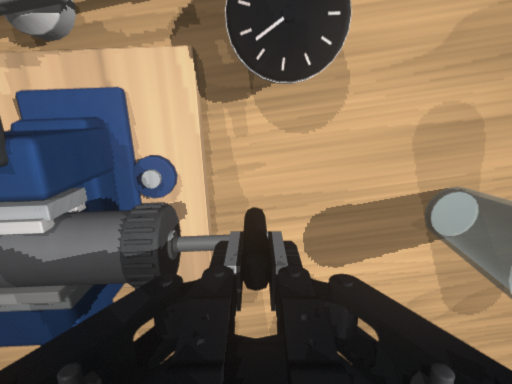

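The fingers have closed on the bar: the opening reads 13 mm and the handle is between the pads at (265,257). Now a gentle pull along tool +x.

{"method": "jog_arm", "body": {"series": [{"claw":5,"x":0.04,"y":0,"z":0,"ax":0,"ay":0,"az":0},{"claw":5,"x":0.04,"y":0,"z":0,"ax":0,"ay":0,"az":0},{"claw":5,"x":0.04,"y":0,"z":0,"ax":0,"ay":0,"az":0},{"claw":5,"x":0.04,"y":0,"z":0,"ax":0,"ay":0,"az":0}]}}

```text
clock: 6.38
ee_pos: [540.1, -68.1, 132.6]
tcp_rot: [-0.659, 0.752, -0.008, 0.004]
contact_force: [3.0, 10.9, -4.5]
opening: 12.8
```

```bash
python3 look.py w9
```

```text
clock 6.3833 [540.1 -68.1 132.6] yaw 262.45660843833133 [-0.7  0.8 -0.   0. ] [ 3.  10.9 -4.5] 12.771924075672185
[610.7 -78.  276.4]
  handle 0.92 [263.  256.2] [537.6 -69.2 146. ]
  cap_face 0.62 [243.6 134.3] [545.1   1.3 120. ]
```

View pics/w9.png

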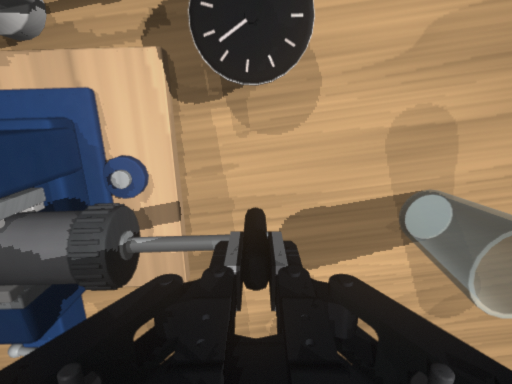

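The rod is out about 27 mm, with the bar still centred in the pads (255,250). Continuing.

{"method": "jog_arm", "body": {"series": [{"claw":5,"x":0.04,"y":0,"z":0,"ax":0,"ay":0,"az":0},{"claw":5,"x":0.04,"y":0,"z":0,"ax":0,"ay":0,"az":0},{"claw":5,"x":0.04,"y":0,"z":0,"ax":0,"ay":0,"az":0},{"claw":5,"x":0.04,"y":0,"z":0,"ax":0,"ay":0,"az":0},{"claw":5,"x":0.04,"y":0,"z":0,"ax":0,"ay":0,"az":0},{"claw":5,"x":0.04,"y":0,"z":0,"ax":0,"ay":0,"az":0},{"claw":5,"x":0.04,"y":0,"z":0,"ax":0,"ay":0,"az":0}]}}

```text
clock: 7.12
ee_pos: [535.5, -113.9, 132.5]
tcp_rot: [-0.663, 0.749, -0.003, 0.01]
contact_force: [4.4, 15.1, 0.0]
opening: 13.1
```

```bash
python3 look.py w10
```

```text
clock 7.1167 [ 535.5 -113.9  132.5] yaw 263.04466820829015 [-0.7  0.7 -0.   0. ] [ 4.4 15.1  0. ] 13.077086148437367
[ 605.7 -125.2  276.4]
  handle 0.76 [266.1 256. ] [ 531.3 -114.9  146. ]
  cap_face 0.7 [243.1  54. ] [545.2   2.9 120. ]
```

View pics/w10.png

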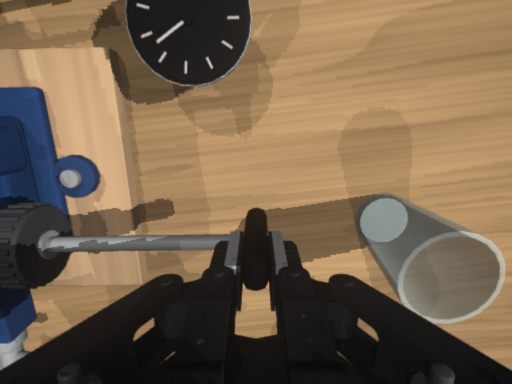

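{"method": "jog_arm", "body": {"series": [{"claw":5,"x":0.04,"y":0,"z":0,"ax":0,"ay":0,"az":0},{"claw":5,"x":0.04,"y":0,"z":0,"ax":0,"ay":0,"az":0},{"claw":5,"x":0.04,"y":0,"z":0,"ax":0,"ay":0,"az":0}]}}

```text
clock: 7.52
ee_pos: [533.8, -131.9, 132.4]
tcp_rot: [-0.665, 0.747, -0.001, 0.013]
contact_force: [1.5, 16.2, 2.3]
opening: 12.9
```

```bash
python3 look.py w11;  python3 - <<'E'
from h import *
for c in ['scene','side']:
    s=viewer.snapshot(c);cv2.imwrite(f'pics/{c}11.png',cv2.resize(s['color'][150:290,170:370,::-1] if c=='scene' else s['color'][110:250,200:400,::-1],None,fx=4,fy=4,interpolation=2))
E
```

```text
clock 7.5167 [ 533.8 -131.9  132.4] yaw 263.3728087595579 [-0.7  0.7 -0.   0. ] [ 1.5 16.2  2.3] 12.929376778195698
[ 604.  -143.8  276.2]
  handle 0.58 [262.5 253.6] [ 531.8 -132.1  146. ]
  cap_face 0.64 [241.6  22.8] [545.5   3.9 120. ]
```

View pics/w11.png

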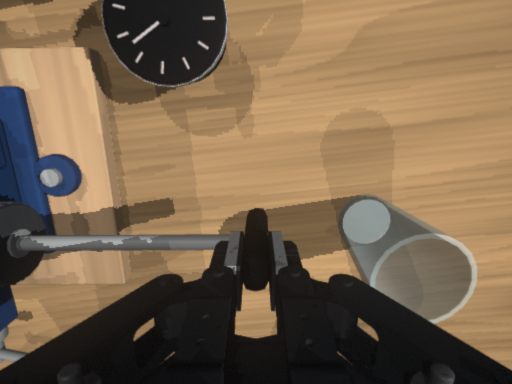

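View pics/scene11.png

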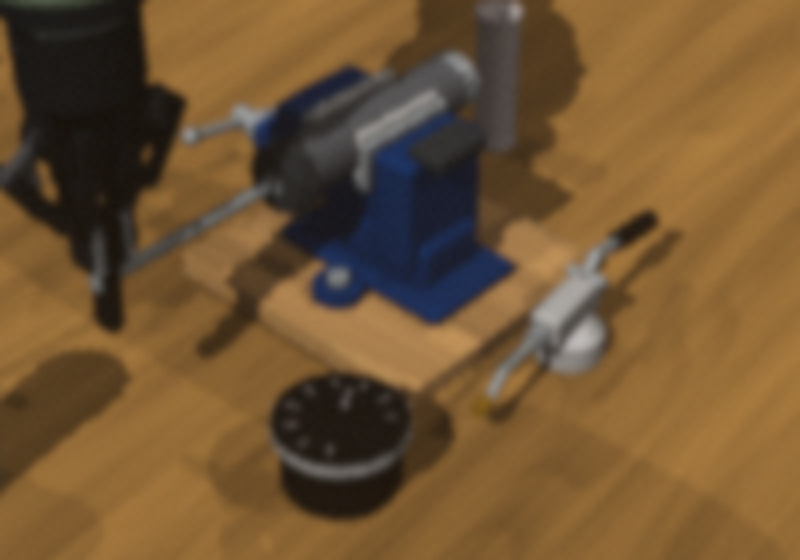

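The TCP has moved 91 mm since the grip, and no groove shows at the cap yet (rod leaves the cap at (243,20) in the wrist view), which agrees with less than 92 mm. Smaller steps from here.

{"method": "jog_arm", "body": {"series": [{"claw":5,"x":0.025,"y":0,"z":0,"ax":0,"ay":0,"az":0},{"claw":5,"x":0.015,"y":0,"z":0,"ax":0,"ay":0,"az":0}]}}

```text
clock: 7.93
ee_pos: [533.3, -136.3, 132.4]
tcp_rot: [-0.666, 0.746, 0.001, 0.014]
contact_force: [2.6, 15.7, -0.7]
opening: 13.1
```

```bash
python3 look.py w12; python3 - <<'E'
import cv2
a=cv2.imread('pics/w12.png')[190:300,0:200]
cv2.imwrite('pics/w12z.png',cv2.resize(a,None,fx=4,fy=4,interpolation=2))
E
```

```text
clock 7.9333 [ 533.3 -136.3  132.4] yaw 263.5205225605006 [-0.7  0.7  0.   0. ] [ 2.6 15.7 -0.7] 13.088931923731135
[ 603.5 -148.6  276.2]
  handle 0.61 [260.9 253.8] [ 532.2 -136.7  146. ]
  handle 0.33 [242.2  16.9] [554.3 -21.6 146. ]
  cap_face 0.8 [242.5  18.8] [544.1   2.7 120. ]
```

View pics/w12z.png

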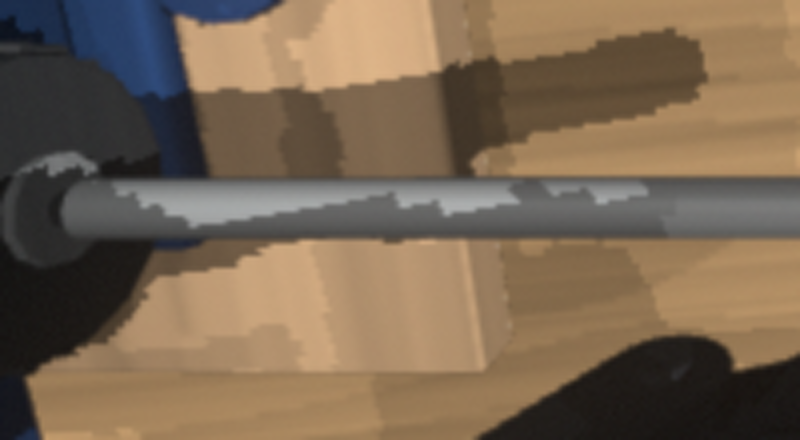

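```bash
python3 - <<'E'
from h import *
import pickle
np.set_printoptions(precision=1,suppress=True)
s=pickle.load(open('w.pkl','rb'))
Z=lambda u,v:[190+v/4,u/4]
for nm,u,v,z in (('shoulder top',66,190,122),('shoulder mid',62,210,120),('bush left',4,215,120),('bush right',98,170,120),('hole c',35,212,120)):
    print(nm,atz(s,Z(u,v),z))
E
python3 fit.py 544.5 3 -96.3 95 w12m 180 0 220 160
```

```text
shoulder top [548.1   1.1 122. ]
shoulder mid [544.3   4.7 120. ]
bush left [544.4  13.6 120. ]
bush right [550.   -2.8 120. ]
hole c [544.4   8.8 120. ]
handle [ 528.91772783 -138.14245567  146.        ]
```

View pics/w12m.png

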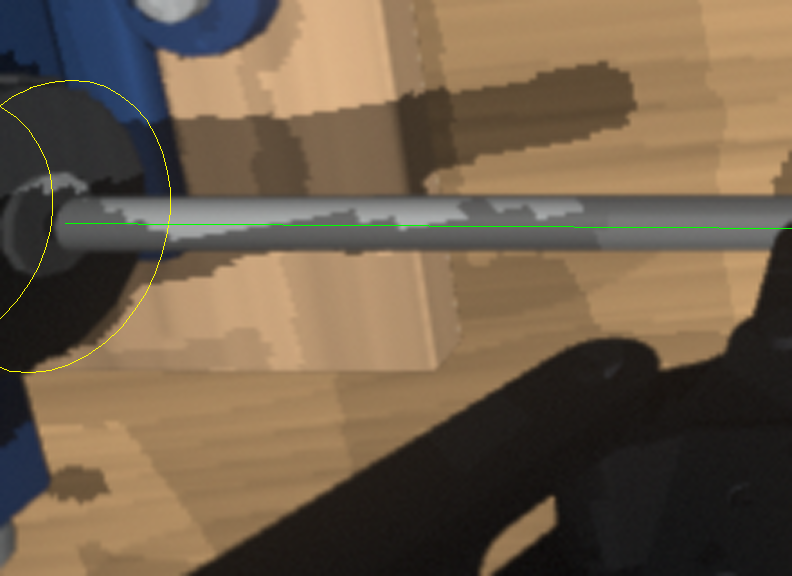

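The groove is now starting to show: a dark neck at the bush with the rod shoulder at about (242,16). That and the TCP travel of 95.3 mm both put the rod at about 95 mm. Another 5–6 mm to go.

{"method": "jog_arm", "body": {"series": [{"claw":5,"x":0.03,"y":0,"z":0,"ax":0,"ay":0,"az":0},{"claw":5,"x":0.018,"y":0,"z":0,"ax":0,"ay":0,"az":0}]}}

```text
clock: 8.25
ee_pos: [532.9, -141.6, 132.3]
tcp_rot: [-0.667, 0.745, 0.003, 0.016]
contact_force: [1.1, 16.6, 1.8]
opening: 13.1
```

```bash
python3 look.py w13; python3 - <<'E'
import cv2
a=cv2.imread('pics/w13.png')[190:300,0:200]
cv2.imwrite('pics/w13z.png',cv2.resize(a,None,fx=4,fy=4,interpolation=2))
E
```

```text
clock 8.25 [ 532.9 -141.6  132.3] yaw 263.72774287043563 [-0.7  0.7  0.   0. ] [ 1.1 16.6  1.8] 13.09836541806147
[ 603.1 -154.4  276.1]
  handle 0.82 [264.5 253.7] [ 529.8 -141.9  146. ]
  cap_face 0.97 [239.6  11.1] [545.2   2.1 120. ]
```

View pics/w13z.png

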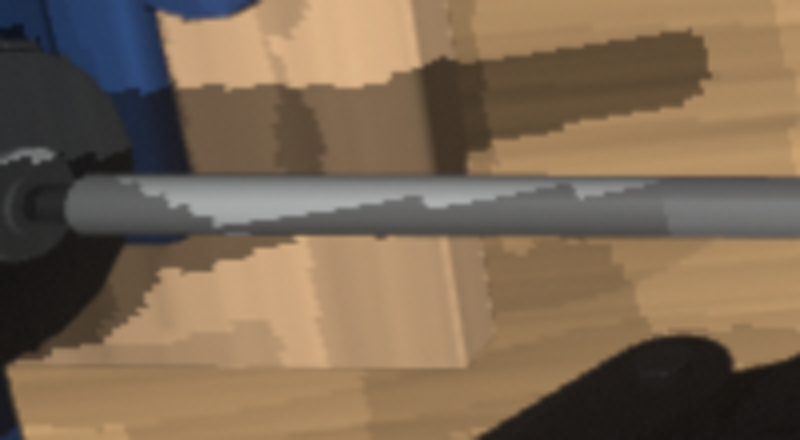

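The neck is now about 7 mm long in the picture (zoom cols 20–65), and the TCP travel is 100.6 mm. I'll add about 1 mm, then hold and watch for creep.

{"method": "jog_arm", "body": {"series": [{"claw":5,"x":0.014,"y":0,"z":0,"ax":0,"ay":0,"az":0},{"claw":5,"x":0.008,"y":0,"z":0,"ax":0,"ay":0,"az":0},{"claw":5,"x":0.006,"y":0,"z":0,"ax":0,"ay":0,"az":0},{"claw":5,"x":0.006,"y":0,"z":0,"ax":0,"ay":0,"az":0}]}}

```text
clock: 8.73
ee_pos: [532.9, -141.4, 132.4]
tcp_rot: [-0.669, 0.743, 0.006, 0.019]
contact_force: [2.2, 13.7, -0.2]
opening: 13.1
```

```bash
python3 look.py w14; python3 - <<'E'
import cv2
a=cv2.imread('pics/w14.png')[190:300,0:200]
cv2.imwrite('pics/w14z.png',cv2.resize(a,None,fx=4,fy=4,interpolation=2))
E
```

```text
clock 8.7333 [ 532.9 -141.4  132.4] yaw 264.0189682351426 [-0.7  0.7  0.   0. ] [ 2.2 13.7 -0.2] 13.081464861031844
[ 603.2 -155.1  276. ]
  handle 0.79 [263.6 254.5] [ 530.3 -142.3  146. ]
  cap_face 0.68 [237.2  12.4] [545.4   2.5 120. ]
```

View pics/w14z.png

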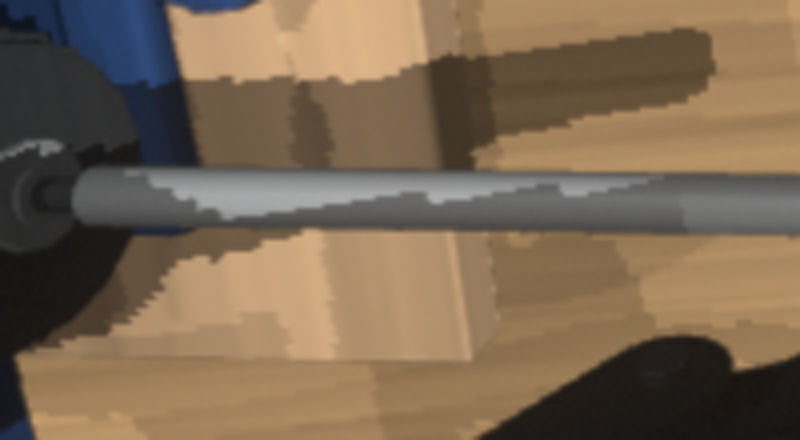

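In the last four rows the spring's pull-back just cancelled the small steps, so the position held at about 101 mm once tilt is allowed for. I'll take one slightly larger step and then hold on that target using camera calls.

{"method": "jog_arm", "body": {"series": [{"claw":5,"x":0.014,"y":0,"z":0,"ax":0,"ay":0.1,"az":0},{"claw":5,"x":0.012,"y":0,"z":0,"ax":0,"ay":0.1,"az":0}]}}

```text
clock: 9.05
ee_pos: [532.8, -143.0, 132.4]
tcp_rot: [-0.67, 0.742, 0.003, 0.015]
contact_force: [2.5, 16.4, 1.4]
opening: 12.8
```

```bash
python3 - <<'E'
from h import *
np.set_printoptions(precision=2,suppress=True)
for i in range(12):
    st=telemetry.get_state();print(round(st['clock'],2),st['ee_pos'],st['tcp_rot'][2:],st['contact_force'],round(st['opening'],1))
    viewer.snapshot('wrist')
E
python3 look.py w15; python3 - <<'E'
import cv2
a=cv2.imread('pics/w15.png')[190:300,0:200]
cv2.imwrite('pics/w15z.png',cv2.resize(a,None,fx=4,fy=4,interpolation=2))
E
```

```text
9.05 [ 532.76 -142.95  132.36] [0.   0.02] [ 2.52 16.39  1.44] 12.8
9.1 [ 532.78 -142.91  132.36] [0.   0.02] [ 0.64 14.99 -0.51] 12.9
9.15 [ 532.75 -142.89  132.35] [0.   0.02] [ 1.63 15.35  0.39] 12.9
9.2 [ 532.76 -142.89  132.33] [0.   0.02] [ 1.   15.36  0.97] 12.5
9.25 [ 532.75 -142.89  132.36] [0.   0.02] [ 1.57 15.09  0.91] 13.3
9.3 [ 532.77 -142.94  132.36] [0.   0.02] [ 2.06 15.66  1.21] 12.8
9.35 [ 532.75 -142.92  132.33] [0.   0.02] [ 1.04 15.21  0.82] 13.3
9.4 [ 532.76 -142.9   132.35] [0.   0.02] [ 1.81 15.21  1.14] 12.9
9.45 [ 532.75 -142.91  132.35] [0.   0.02] [ 1.45 15.3   1.32] 13.0
9.5 [ 532.75 -142.93  132.35] [0.   0.02] [ 1.53 15.23  0.96] 13.2
9.55 [ 532.77 -142.89  132.35] [0.   0.02] [ 1.86 15.    1.46] 12.9
9.6 [ 532.75 -142.9   132.36] [0.   0.02] [ 1.03 15.32  1.2 ] 13.1
clock 9.65 [ 532.8 -142.9  132.4] yaw 264.1399395812989 [-0.7  0.7  0.   0. ] [ 1.5 15.4  1. ] 12.77452291131355
[ 603.3 -155.2  276. ]
  handle 0.87 [264.2 254.2] [ 529.8 -143.5  146. ]
  cap_face 0.97 [239.5   6.5] [544.3   3.6 120. ]
```

View pics/w15z.png

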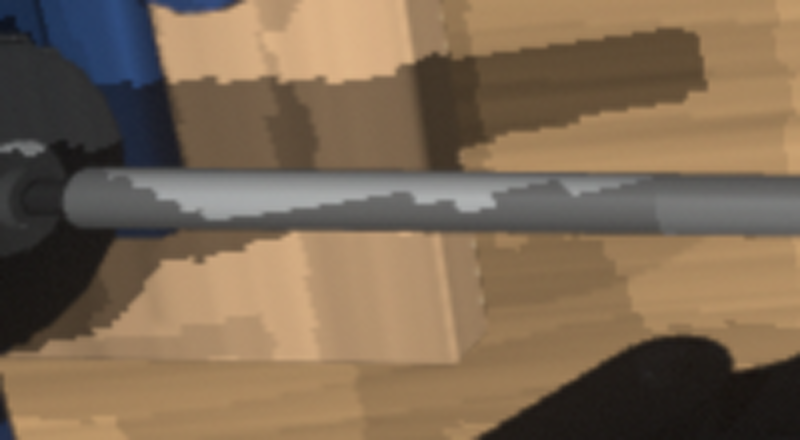

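Steady: the TCP is still to 0.05 mm and the pull is 15.3 N, which fits 15 N at 100 mm. The groove neck shows whole between the bush and the shoulder (zoom cols 22–65). I'll hold over 3 s on this target and check that the other things haven't moved.

```bash
python3 - <<'E'
from h import *
np.set_printoptions(precision=2,suppress=True)
for n in ['cartridge','gun_head','instrument','glass']:
    for c in ['scene','side']:
        s=viewer.snapshot(c)
        r=nets.landmark_of(n,c)
        if r: print(n,c,round(r[0]['p'],2),atz(s,r[0]['position'],0)[:2])
for c in ['scene','side']:
    s=viewer.snapshot(c);cv2.imwrite(f'pics/{c}16.png',s['color'][:,:,::-1])
while telemetry.get_state()['clock']<12.8: viewer.snapshot('wrist')
st=telemetry.get_state();print(st['clock'],st['ee_pos'],st['contact_force'],st['opening'])
E
python3 -c "
import cv2,numpy as np
a=cv2.imread('pics/scene16.png')[140:300,110:350];b=cv2.imread('pics/side16.png')[100:310,170:370]
h=480;a=cv2.resize(a,(400,267));b=cv2.resize(b,(380,399));o=np.zeros((400,790,3),np.uint8);o[:267,:400]=a;o[:399,405:785]=b;cv2.imwrite('pics/end16.png',o)"
```

```text
cartridge scene 0.56 [552.12 272.17]
cartridge side 0.62 [532.87 285.12]
gun_head scene 0.91 [722.7  105.76]
gun_head side 0.97 [717.5  109.73]
instrument side 0.82 [666.42 -81.86]
glass scene 0.77 [ 485.03 -235.07]
glass side 0.59 [ 493.42 -249.93]
12.8 [ 532.75 -142.93  132.35] [ 1.3  15.74  0.63] 12.790642018072724
```

View pics/end16.png

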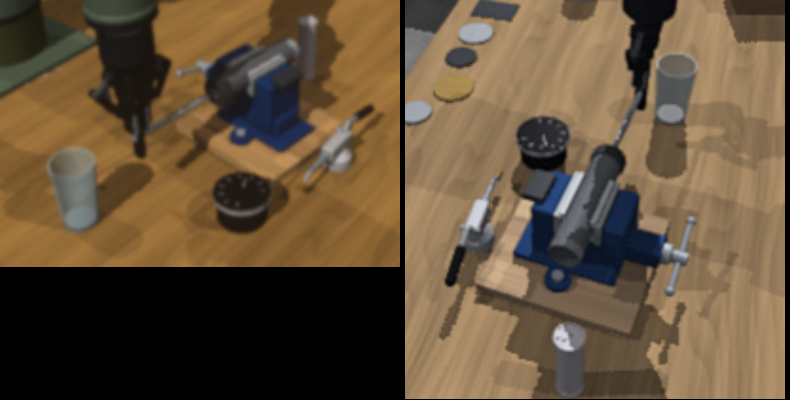

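The handle is held clear of the glass, and everything round the vice looks as it did at the start. Handing in.

```bash
python3 - <<'E'
from h import *
st=telemetry.get_state();print(st['clock'],st['ee_pos'],st['opening'])
print(ticket.finish_job())
E
```

```text
12.8 [ 532.74851096 -142.93233052  132.34975284] 12.790642018072724
the job is handed in; nothing more can be done
None
```

I gripped the T-handle from above with the jaws along the rod and drew the rod out about 102 mm, just past the 100 mm mark. It was held there about 3.75 s and handed in at 12.8 s, still gripped.

**How far the rod is out**
- **Arm travel:** the tool moved 101.9 mm from the grip point, or about 102.5 mm allowing for a slight tilt.
- **Spring pull:** about 15.3–15.7 N, which fits a spring giving 15 N at 100 mm.
- **Wrist picture:** the groove shows between cap and shoulder, about 7 mm long as it appears at an angle.
- **Network estimates of cap and handle:** these gave about 99–101 mm.

**Holding still:** the tool position stayed within 0.1 mm through the hold, and the gripper opening stayed at about 13 mm on the 14 mm bar.

**Disagreements**
- **Networks:** the final position estimates for the cartridge and glass differ from the first ones by up to about 25 mm. The two cameras also disagree with each other by about that much. The last pictures show both standing as before, and the force readings never showed a knock, so I take this as network error.
- **Instrument:** the networks missed it in the last scene picture. In the side view it was within about 9 mm of its first estimate.
- **Gripper tilt:** it leaned up to about 2° under the spring's pull. I corrected this slightly before the hold.

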